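Fit the gel loading guide onto the gel station

TASK

Draw the white loading guide out from under the power supply's riser, leave it lying flat on the open bench with its middle grip well clear of the riser, and let go of it. Then pick it up afresh, slide its plain end under the gel station's lip until its two holes drop over the locating pins, and leave it lying fully down, flat on the deck. Leave the tube rack, comb, blue case, pipette and pencil where they are.

Things in the scene. Friction and masses are not known exactly. Their poses are not given: they have to be found in the camera images.
- guide_center (a point): the gel loading guide: a flat rigid white plate 170 mm (its x) by 130 mm (its y) by 5 mm, about 0.2 kg, with an upright fin at one end (end tab), an upright bar across its middle (middle grip), two round locating holes and a window slot. This point is the centre of the plate, half-way up its 5 mm. x runs from the tab end to the plain end, which goes under the lip; z is up. It starts flat on the bench under the riser with only the tab end sticking out of the riser's open front
- guide_grip (a point): centre of the middle grip, an upright bar 12 mm thick (x), 60 mm long (y), 35 mm high standing on the plate (its top is 40 mm above the plate's underside); this point is 12 mm towards the plain end from the plate's centre and 22.5 mm above the plate's underside; axes as guide_center
- guide_tab (a point): centre of the end tab, an upright fin 8 mm thick (x), 40 mm wide (y), 35 mm high standing on the plate at its end (its top is 40 mm above the plate's underside); this point is 81 mm from the plate's centre towards -x and 22.5 mm above the plate's underside; axes as guide_center
- guide_edge (a point): middle of the plain end's lower edge, 85 mm from the plate's centre; axes as guide_center
- hole_right (a point): centre, on the plate's underside, of the locating hole at x = -50, y = -45 mm of the plate; through hole 10.5 mm across
- hole_left (a point): the other locating hole, at x = -50, y = +45 mm of the plate; 10.5 mm across
- deck (a point): the gel station: a fixed grey block 215 x 156 mm, its flat deck 20 mm above the bench, with two steel pins near one end and a lip at the other. This point is on the deck where the centre of the underside of the seated guide belongs (tab end at the pins' end). x points from the pins to the lip, z up; the seated guide's axes agree with these
- pin_right (a point): foot, on the deck, of the locating pin at x = -50, y = -45 mm from deck: steel, 8 mm in diameter, 8 mm tall with a tapered top; it belongs in hole_right
- pin_left (a point): foot of the other pin, at x = -50, y = +45 mm from deck; belongs in hole_left
- lip (a point): middle of the front lower edge of the retaining lip (130 mm wide), which overhangs the deck with a 10 mm gap under it; the gap is 13.5 mm deep up to a stop, and the seated plain end reaches 12 mm in, 1.5 mm short of the stop. A small guard flares up and out 10 mm in front of the lip (the flare's top is 20 mm above the deck). x points into the gap
- riser_front (a point): middle of the front lower edge of the riser's top board, 52 mm above the bench. The fixed aluminium riser is a board 160 mm deep, 200 mm wide, its top 58 mm above the bench, on two side walls (184 mm between them), open at front and back; a power supply on it, set back 47 mm from the front edge, reaches 116 mm above the bench. x points in, under the riser; the guide is drawn out along -x
- tube_rack_mid (a point): bystander: orange tube rack 145 x 62 mm, 53 mm high with its capped tubes (origin: middle, 19 mm up)
- comb_mid (a point): bystander: flat white toothed comb 85 mm long, 3 mm thick, lying on the bench (origin: middle)
- slide_case_mid (a point): bystander: flat blue case 105 x 36 x 20 mm (origin: centre)
- pipette_mid (a point): bystander: lying hand pipette about 220 mm long, 24 mm thick (origin: on its axis)
- pencil_mid (a point): bystander: plain six-sided pencil, 170 mm long, 8 mm thick, lying on the bench (origin: its middle)
Mind the look-alikes: they are no part of the job. What is shaped like the part that bears guide_center but yellow is not meant.

How it is judged:
By the outcome, as a careful person would: the job done as asked, in the order asked, and still so for the second after the job is handed in, with the robot touching nothing.
It also fails if it takes over 56 s, if anything falls off the work surface, if the arm or the gripper's body presses on something with over 40 N, if the wrist force passes 120 N, or if a joint passes its speed limit or range.

ROBOT

A 7-joint arm with a two-finger parallel gripper is mounted at the origin on the work surface. World frame = base frame: x ahead of the robot, y to its left, z up, the work surface at z = 0. Lengths are in m, angles in rad, forces in N, time in s.
With the tool pointing down it reaches from about 0.425 to 0.95 m from the base axis. Payload 4.7 kg.
Tool frame: the origin (TCP) lies at the centre of the arm's flange, where the gripper is bolted on; the fingertips stand bot.tip_reach ahead of it and the grasp point (between the pads) lies 164 mm ahead of it (bot.tip_reach is the distance from the TCP to the fingertips, in m); z points along the fingers, y is the direction in which the jaws open and shut (so a half turn about z gives the same grasp; the last joint's range is limited). The gripper opens to 87 mm and grips with 3 to 60 N. Pads are 19 mm wide; open, the fingers measure 117 mm over their backs; the gripper's body (75 mm by 190 mm) begins 51 mm behind the grasp point.
Start: joints at [-1.134, 0.469, -0.049, 1.532, 0.024, 1.141, -0.082], TCP at [0.303, 0.603, 0.405] pointing down, gripper open.
Joint ranges: [-2.59, 2.59], [-0.33, 1.99], [-1.39, 1.29], [0.1, 2.45], [-1.04, 4.18], [0.21, 1.99], [-2.66, 2.66]. Speed limits (rad/s): [2.57, 2.57, 3.14, 3.14, 3.14, 3.14, 3.14].

INTERFACE

Orientations are given as a 3x3 rotation matrix whose columns are the frame's x, y, z axes.
In Python, from bench import bot, cams gives the robot as it stands. The module is installed in compiled form; this text tells all that it offers.
- The arm moves only by the tool carry_out, never from a script. Its argument "series" is a list of rows, each a list of 3 entries, a list of its own where there are three numbers: the finger opening in mm, from 0 to 87, then the shift along the tool's x, y, z in units of 30 mm (1.0 is 30 mm), then the turn, a rotation vector about the tool's x, y, z in units of 8 degrees (1.0 is 8 degrees). A call has 1 to 12 rows; each row is the pose to reach, as a shift and turn from the pose measured when the call began, along the tool's axes at that moment; what a row does not reach only later rows make up. A row lasts 1/10 s, in which the tool goes at most 50 mm and 8.59 degrees, less where a joint would pass 70% of its speed; a pose out of reach is approached as far as the arm can. A call with a gripper value outside its range is refused whole. The fingers move at their own pace and stop on an object; the grip force is fixed at half the most. Time passes only in rows, so rows that repeat a pose let the fingers close. It gives the time, the measured TCP pose, the force and the opening at its end, in the units of the state.
- bot.sense(): the state, without advancing time (a new reading comes with each control period).
- cams.capture(name): name is "side" or "top"; returns a dict with "pixels" (480x640x3 uint8, red, green, blue), "range_z" (480x640 float32, m along the optical axis (not along the pixel's ray), 0 where there is no reading), "intrinsics" (3x3 intrinsics, pixels), "rvec" (rotation vector, rad) and "tvec" (3), from world to camera coordinates, as OpenCV has them. Camera axes: x right, y down, z forward; pixel columns grow to the right and rows downward; lengths in m; the calibration is good to about 2 mm. A picture is of the moment at which its call begins.
- bot.job_done(): hands the job in, once; it reports no verdict.
The state is a dict: "time_s": time; "joints": joint angles; "joint_velocities": joint speeds; "tau": joint torques, N m; "eef_pos": TCP position; "tool_rot": TCP orientation; "wrist_force": force on the tool from outside, world axes, zero at the start; "wrist_torque": the same for the moment, N m; "width": opening from 0.0 (shut) to 1.0 (fully open).
Only numpy, scipy, OpenCV 4.12 (cv2) and the standard library are available. Lean on these libraries where they do the work, as an engineer would, in place of code of your own. Each camera call takes 0.05 s, during which the arm holds its last target.

## Working session

There is one attempt and no reset: what is moved stays moved. The work goes in short steps, Python scripts to look and compute and a tool call to move; the robot and the scene stay as the last step left them, time stands still between calls to the robot, and variables do not carry over. Pictures are saved under pics/ and viewed, and the job is handed in when it is done.

Besides the shell and the picture viewer there is one more tool, called after "Request:" as a command line: name --argument value ..., lists and objects as JSON in quotes. carry_out: Moves the arm, as the interface text tells. Its arguments: {"type":"object","properties":{"series":{"type":"array","items":{"type":"array"}}},"required":["series"]}

```bash
mkdir -p pics
cat > h.py <<'E'
import numpy as np, cv2
from bench import bot, cams
def cap(n):
    c=cams.capture(n); R,_=cv2.Rodrigues(np.array(c["rvec"],float)); c["R"]=R; c["t"]=np.array(c["tvec"],float).ravel(); c["K"]=np.array(c["intrinsics"]); 
    z=c["range_z"]; v,u=np.indices(z.shape); K=c["K"]
    P=np.stack([(u-K[0,2])/K[0,0]*z,(v-K[1,2])/K[1,1]*z,z],-1)
    W=(P-c["t"])@R; W[z<=0]=np.nan; c["W"]=W; return c
def save(c,name): cv2.imwrite("pics/"+name,cv2.cvtColor(c["pixels"],cv2.COLOR_RGB2BGR))
def proj(c,X):
    p=np.asarray(X)@c["R"].T+c["t"]; q=p@c["K"].T; return q[...,:2]/q[...,2:]
E
python3 - <<'E'
from h import *
import pickle
s=bot.sense(); print(s["time_s"],s["eef_pos"],s["tool_rot"],s["wrist_force"],bot.tip_reach)
for n in("top","side"):
    c=cap(n); save(c,n+"0.png"); pickle.dump(c,open(n+"0.pkl","wb")); print(n,-c["R"].T@c["t"], c["R"][2])
E
```

```text
0.0 [0.30306686 0.6028587  0.40371997] [[-8.93448329e-01  4.49165324e-01 -7.71388071e-04]
 [ 4.49165974e-01  8.93446594e-01 -1.76382290e-03]
 [-1.03054038e-04 -1.92236590e-03 -9.99998147e-01]] [-0.26407885  0.02624552 -0.59640283] 0.1822
top [ 0.24145265 -0.06311309  1.68814987] [ 0.13406043 -0.0060089  -0.99095494]
side [ 0.29160081 -1.44687342  1.01577261] [ 0.11315739  0.81867035 -0.56300468]
```

View pics/top0.png

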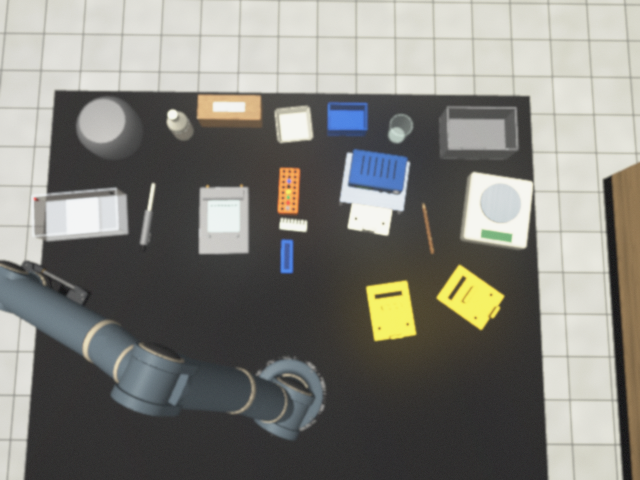

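View pics/side0.png

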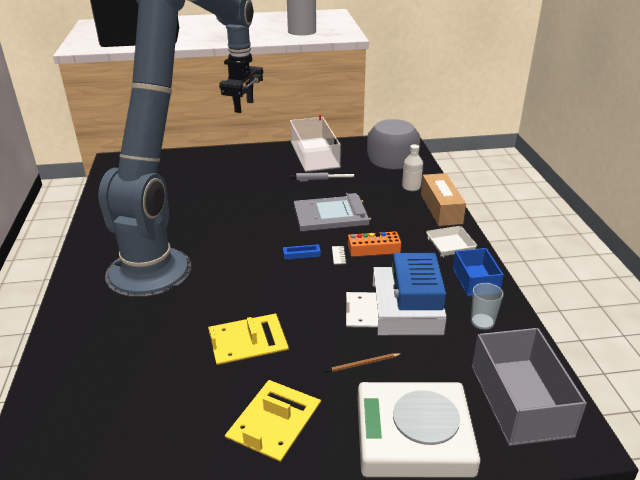

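Run:
```python
from h import *
import pickle
t=pickle.load(open("top0.pkl","rb")); s=pickle.load(open("side0.pkl","rb"))
print(proj(t,[[0,0,0],[.5,0,0],[.5,.3,0]]), t["K"][0,0], s["K"][0,0])
def crop(c,x,y,w,h,k): return cv2.cvtColor(cv2.resize(c["pixels"][y:y+h,x:x+w],None,fx=k,fy=k,interpolation=cv2.INTER_CUBIC),cv2.COLOR_RGB2BGR)
cv2.imwrite("pics/c1.png",np.vstack([np.hstack([crop(t,185,170,80,100,5),crop(t,330,140,80,100,5)])]))
cv2.imwrite("pics/c2.png",np.hstack([crop(s,285,180,95,60,4),crop(s,335,245,95,60,4)]))
for n,u,v in [("guide",370,218),("station",223,215),("riser",345,195),("psu",375,172),("rack",289,190),("comb",293,225),("case",287,256),("pip",147,222),("pencil",428,228),("yel",390,310),("scale",500,205)]:
    print(n,np.round(t["W"][v,u],4))
```

```text
[[287.956742   393.63985591]
 [290.26737313 234.5737543 ]
 [197.39540812 233.68056046]] 527.8312552146757 620.3969817991983
guide [ 0.5558 -0.2577  0.0064]
station [0.5582 0.2158 0.0207]
riser [ 0.6187 -0.173   0.0601]
psu [ 0.6788 -0.2612  0.1159]
rack [0.6381 0.0047 0.039 ]
comb [ 0.5316 -0.0084 -0.0007]
case [0.428  0.0086 0.02  ]
pip [0.5325 0.4569 0.0238]
pencil [ 0.5245 -0.4446  0.0088]
yel [ 0.2606 -0.3191  0.0073]
scale [ 0.5905 -0.6601  0.0648]
```

View pics/c1.png

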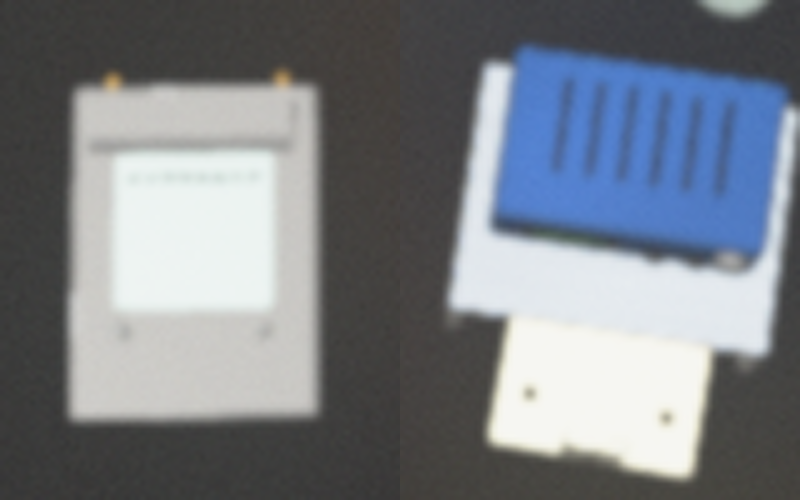

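View pics/c2.png

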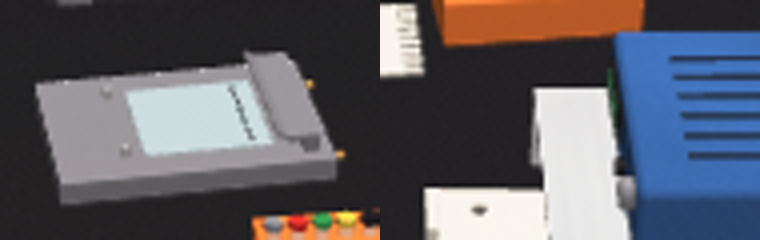

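```bash
cat >> h.py <<'E'
def ray_z(c,uv,z):
    uv=np.atleast_2d(np.asarray(uv,float)); d=np.c_[(uv[:,0]-c["K"][0,2])/c["K"][0,0],(uv[:,1]-c["K"][1,2])/c["K"][1,1],np.ones(len(uv))]@c["R"]
    o=-c["R"].T@c["t"]; return o+d*((z-o[2])/d[:,2])[:,None]
def blob(c,u,v,r=4,dark=True):
    g=c["pixels"].astype(float).sum(-1)/3; u0,v0=int(round(u)),int(round(v)); p=g[v0-r:v0+r+1,u0-r:u0+r+1]
    b=np.median(np.r_[p[0],p[-1],p[:,0],p[:,-1]]); w=(b-p) if dark else (p-b); w=np.clip(w-0.35*w.max(),0,None)
    vv,uu=np.indices(p.shape); return np.array([(w*uu).sum()/w.sum()+u0-r,(w*vv).sum()/w.sum()+v0-r])
E
python3 - <<'E'
from h import *
import pickle
t=pickle.load(open("top0.pkl","rb")); s=pickle.load(open("side0.pkl","rb"))
for n,uv,c,z,k in [("holeL",(356,218.5),t,.005,1),("holeR",(383,223.5),t,.005,1),("pinL",(210,236.4),t,.024,1),("pinR",(238,236.2),t,.024,1),("holeR s",(335+480/4-95+0,245+52.5),s,.005,1),("pinL s",(311.7,203),s,.024,0),("pinR s",(316.3,217.5),s,.024,0)]:
    b=blob(c,*uv,dark=bool(k)); print(n,b,ray_z(c,b,z)[0].round(4))
for c,n in((t,"t"),(s,"s")):
    W=c["W"];hsv=cv2.cvtColor(c["pixels"],cv2.COLOR_RGB2HSV)
    m=(hsv[...,1]<30)&(hsv[...,2]>150)&(W[...,0]>.42)&(W[...,0]<.62)&(abs(W[...,1]+.26)<.12)&(W[...,2]<.012)
    m=cv2.morphologyEx(m.astype(np.uint8),cv2.MORPH_OPEN,np.ones((3,3)))
    P=W[m>0]; cs,_=cv2.findContours(m,cv2.RETR_EXTERNAL,cv2.CHAIN_APPROX_NONE); k=max(cs,key=cv2.contourArea); q=ray_z(c,k[:,0].astype(float),.005)[:,:2]
    r=cv2.minAreaRect((q*1000).astype(np.float32)); print(n,r,cv2.boxPoints(r).round(1).tolist())
    # riser front, tall pts
m=(t["W"][...,2]>.05)&(t["W"][...,2]<.065)&(abs(t["W"][...,1]+.26)<.13)&(t["W"][...,0]>.5)&(t["W"][...,0]<.8)
P=t["W"][m]; r=cv2.minAreaRect((P[:,:2]*1000).astype(np.float32)); print("riser",r,cv2.boxPoints(r).round(1).tolist())
m=(t["W"][...,2]>.012)&(t["W"][...,2]<.045)&(abs(t["W"][...,1]+.27)<.08)&(t["W"][...,0]>.45)&(t["W"][...,0]<.57)
v,u=np.nonzero(m); print("tab",[(a,b,*t["W"][b,a].round(3)) for a,b in zip(u,v)])
m=(s["W"][...,2]>.012)&(s["W"][...,2]<.045)&(abs(s["W"][...,1]+.27)<.08)&(s["W"][...,0]>.45)&(s["W"][...,0]<.54)
v,u=np.nonzero(m); print("tab",[(a,b,*s["W"][b,a].round(3)) for a,b in zip(u,v)][::3])
def crop(c,x,y,w,h,k): return cv2.cvtColor(cv2.resize(c["pixels"][y:y+h,x:x+w],None,fx=k,fy=k,interpolation=cv2.INTER_CUBIC),cv2.COLOR_RGB2BGR)
cv2.imwrite("pics/c3.png",np.hstack([crop(t,340,190,65,60,6),crop(s,335,270,65,70,6)[:360]]))
E
```

```text
holeL [355.47922589 218.21211459] [ 0.5549 -0.2107  0.005 ]
holeR [382.77590607 223.15058703] [ 0.5396 -0.2991  0.005 ]
pinL [209.51457906 236.03203285] [0.4891 0.256  0.024 ]
pinR [237.76198588 235.83085909] [0.4906 0.1662 0.024 ]
holeR s [359.40291262 297.17994643] [ 0.5549 -0.2126  0.005 ]
pinL s [314.62532982 202.7119613 ] [0.4995 0.2569 0.024 ]
pinR s [319.18793706 214.83151224] [0.5038 0.1808 0.024 ]
t ((552.3705444335938, -255.897216796875), (135.88328552246094, 86.82662200927734), 80.67247772216797) [[498.5, -315.8999938964844], [584.2000122070312, -330.0], [606.2000122070312, -195.89999389648438], [520.5, -181.8000030517578]]
s ((552.099365234375, -256.9849548339844), (133.70587158203125, 77.76103973388672), 77.78974151611328) [[500.0, -314.1000061035156], [576.0, -330.5], [604.2000122070312, -199.89999389648438], [528.2000122070312, -183.39999389648438]]
riser ((663.642333984375, -265.5051574707031), (200.06153869628906, 162.41775512695312), 81.9663314819336) [[569.2999877929688, -353.20001220703125], [730.0999755859375, -375.8999938964844], [758.0, -177.8000030517578], [59
[... 9042 characters left out ...]
np.int64(305), np.float64(0.512), np.float64(-0.269), np.float64(0.03)), (np.int64(346), np.int64(306), np.float64(0.509), np.float64(-0.27), np.float64(0.028)), (np.int64(349), np.int64(306), np.float64(0.517), np.float64(-0.269), np.float64(0.026)), (np.int64(348), np.int64(307), np.float64(0.515), np.float64(-0.269), np.float64(0.024)), (np.int64(346), np.int64(308), np.float64(0.509), np.float64(-0.271), np.float64(0.023)), (np.int64(349), np.int64(308), np.float64(0.517), np.float64(-0.269), np.float64(0.02)), (np.int64(348), np.int64(309), np.float64(0.515), np.float64(-0.268), np.float64(0.016)), (np.int64(348), np.int64(310), np.float64(0.515), np.float64(-0.269), np.float64(0.014))]
```

View pics/c3.png

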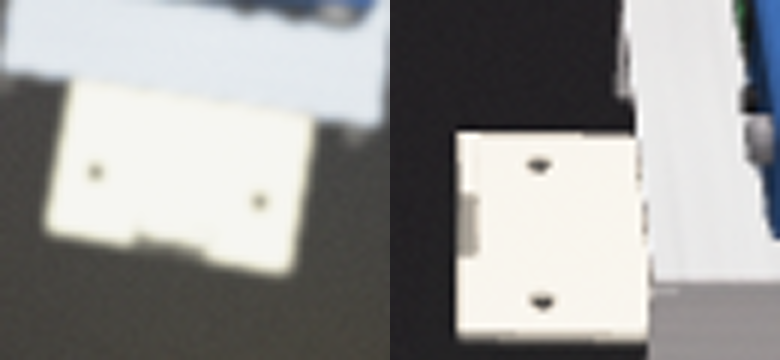

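```bash
cat >> h.py <<'E'
from scipy.spatial.transform import Rotation as Ro
def Rt(yawy,pitch=0.0):
    """tool down, tool y at world angle yawy deg; then pitch deg about horizontal world axis perpendicular handled separately"""
    a=np.radians(yawy); y=np.array([np.cos(a),np.sin(a),0]); z=np.array([0,0,-1.]); return np.c_[np.cross(y,z),y,z]
def rel(pos,R):
    s=bot.sense(); R0=np.array(s["tool_rot"]); d=R0.T@(np.array(pos)-s["eef_pos"])/.03
    r=np.degrees(Ro.from_matrix(R0.T@R).as_rotvec())/8
    print("shift",d.round(3).tolist(),"turn",r.round(3).tolist(),"n",max(np.linalg.norm(d)*30/50,np.linalg.norm(r)*8/8.59).round(1))
def st():
    s=bot.sense(); print("t",s["time_s"],"pos",np.round(s["eef_pos"],4),"ang",np.degrees(np.arctan2(s["tool_rot"][1][1],s["tool_rot"][0][1])).round(2),"F",np.round(s["wrist_force"],2),"w",round(s["width"]*87,2),"j",np.round(s["joints"],2))
E
python3 - <<'E'
from h import *
rel([.5158,-.2492,.32],Rt(80.6))
E
```

```text
shift [-19.092, -22.189, 2.834] turn [-0.013, -0.001, -2.161] n 17.6
```

Request:
carry_out --series '[[70, [-19.09, -22.19, 2.83], [-0.013, 0, -2.16]], [70, [-19.09, -22.19, 2.83], [-0.013, 0, -2.16]], [70, [-19.09, -22.19, 2.83], [-0.013, 0, -2.16]], [70, [-19.09, -22.19, 2.83], [-0.013, 0, -2.16]], [70, [-19.09, -22.19, 2.83], [-0.013, 0, -2.16]], [70, [-19.09, -22.19, 2.83], [-0.013, 0, -2.16]], [70, [-19.09, -22.19, 2.83], [-0.013, 0, -2.16]], [70, [-19.09, -22.19, 2.83], [-0.013, 0, -2.16]], [70, [-19.09, -22.19, 2.83], [-0.013, 0, -2.16]], [70, [-19.09, -22.19, 2.83], [-0.013, 0, -2.16]]]'

```text
time_s: 1.1
eef_pos: [0.4235, 0.1181, 0.3566]
tool_rot: [[-0.987, 0.163, 0.0], [0.163, 0.987, 0.0], [-0.0, 0.0, -1.0]]
wrist_force: [1.1, 0.1, -0.9]
width: 0.802
```

Run:
```python
from h import *
st(); rel([.5158,-.2492,.32],Rt(80.6))
```

```text
t 1.1 pos [0.4235 0.1181 0.3566] ang 80.61 F [ 1.13  0.14 -0.87] w 69.81 j [-0.46  0.14  0.1   2.13 -0.02  0.88  1.06]
shift [-5.035, -11.579, 1.218] turn [0.002, 0.0, 0.001] n 7.6
```

Request:
carry_out --series '[[70, [-5.03, -11.58, 1.2], [0, 0, 0]], [70, [-5.03, -11.58, 1.2], [0, 0, 0]], [70, [-5.03, -11.58, 1.2], [0, 0, 0]], [70, [-5.03, -11.58, 1.2], [0, 0, 0]], [70, [-5.03, -11.58, 1.2], [0, 0, 0]], [70, [-5.03, -11.58, 1.2], [0, 0, 0]], [70, [-5.03, -11.58, 1.2], [0, 0, 0]], [70, [-5.03, -11.58, 1.8], [0, 0, 0]], [70, [-5.03, -11.58, 3.3], [0, 0, 0]], [70, [-5.03, -11.58, 3.55], [0, 0, 0]], [70, [-5.03, -11.58, 3.55], [0, 0, 0]]]'

```text
time_s: 2.2
eef_pos: [0.5151, -0.2483, 0.2485]
tool_rot: [[-0.987, 0.162, -0.004], [0.162, 0.987, 0.002], [0.005, 0.002, -1.0]]
wrist_force: [0.6, 0.4, 0.4]
width: 0.802
```

Run:
```python
from h import *
st(); rel([.5158,-.2492,.1915],Rt(80.6))
def crop(c,x,y,w,h,k): return cv2.cvtColor(cv2.resize(c["pixels"][y:y+h,x:x+w],None,fx=k,fy=k,interpolation=cv2.INTER_CUBIC),cv2.COLOR_RGB2BGR)
c=cap("side"); cv2.imwrite("pics/c4.png",crop(c,290,200,150,130,5))
```

```text
t 2.2 pos [ 0.5151 -0.2483  0.2485] ang 80.65 F [0.64 0.42 0.39] w 69.79 j [ 0.16  0.5   0.28  1.94 -0.2   0.74  1.97]
shift [-0.038, -0.03, 1.901] turn [0.011, -0.033, 0.007] n 1.1
```

View pics/c4.png

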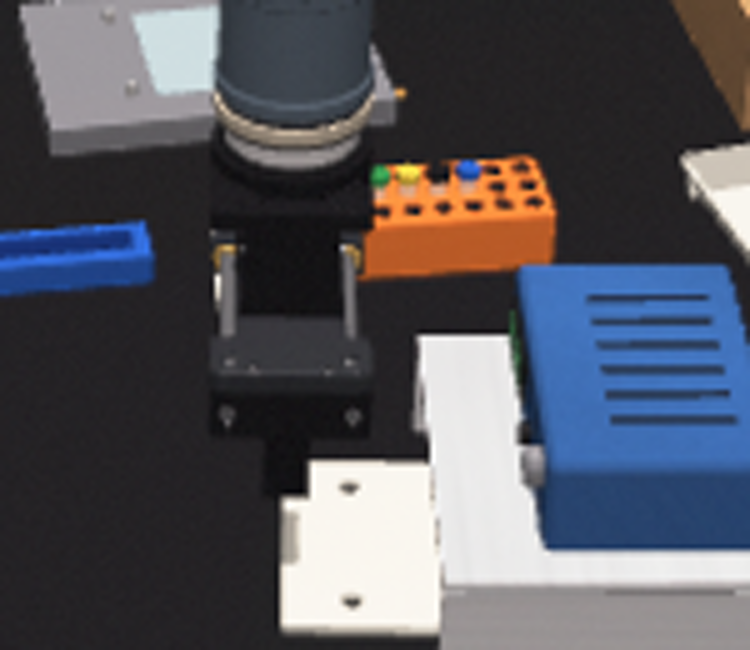

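Request:
carry_out --series '[[70, [-0.04, -0.03, 1.0], [0, 0, 0]], [70, [-0.04, -0.03, 1.7], [0, 0, 0]], [70, [-0.04, -0.03, 1.9], [0, 0, 0]], [70, [-0.04, -0.03, 1.9], [0, 0, 0]], [20, [-0.04, -0.03, 1.9], [0, 0, 0]], [20, [-0.04, -0.03, 1.9], [0, 0, 0]], [20, [-0.04, -0.03, 1.9], [0, 0, 0]], [20, [-0.04, -0.03, 1.9], [0, 0, 0]], [20, [-0.04, -0.03, 1.9], [0, 0, 0]], [20, [-0.04, -0.03, 1.9], [0, 0, 0]]]'

```text
time_s: 3.25
eef_pos: [0.5169, -0.2495, 0.1936]
tool_rot: [[-0.987, 0.162, -0.0], [0.162, 0.987, 0.001], [0.001, 0.001, -1.0]]
wrist_force: [-0.4, 0.5, 3.1]
width: 0.457
```

Run:
```python
from h import *
st(); s=bot.sense(); a=np.radians(-8.7); p=np.array(s["eef_pos"])
for d in (.135,): rel(p-d*np.array([np.cos(a),np.sin(a),0]),np.array(s["tool_rot"]))
t=__import__("pickle").load(open("top0.pkl","rb"))
m=(cv2.cvtColor(t["pixels"],cv2.COLOR_RGB2HSV)[...,1]>150)&(t["W"][...,1]<-.2)&(t["W"][...,0]<.45)&(t["W"][...,0]>0)&(t["pixels"][...,0]>150)
P=t["W"][m]; print("yellow maxx",[(y,P[abs(P[:,1]-y)<.01][:,0].max().round(3)) for y in (-.22,-.25,-.28,-.31,-.34,-.37) if (abs(P[:,1]-y)<.01).any()])
```

```text
t 3.25 pos [ 0.5169 -0.2495  0.1936] ang 80.68 F [-0.44  0.53  3.12] w 39.8 j [ 0.19  0.58  0.25  1.96 -0.24  0.63  2.  ]
shift [4.5, -0.049, 0.003] turn [0.0, 0.0, 0.0] n 2.7
yellow maxx [(-0.25, np.float64(0.337)), (-0.28, np.float64(0.343)), (-0.31, np.float64(0.347)), (-0.34, np.float64(0.35)), (-0.37, np.float64(0.354))]
```

Request:
carry_out --series '[[20, [0.5, 0, 0], [0, 0, 0]], [20, [1.2, -0.01, 0], [0, 0, 0]], [20, [2.0, -0.02, 0], [0, 0, 0]], [20, [2.8, -0.03, 0], [0, 0, 0]], [20, [3.5, -0.04, 0], [0, 0, 0]], [20, [4.1, -0.05, 0], [0, 0, 0]], [20, [4.4, -0.05, 0], [0, 0, 0]], [20, [4.4, -0.05, 0], [0, 0, 0]], [20, [4.4, -0.05, 0], [0, 0, 0]]]'

```text
time_s: 4.15
eef_pos: [0.3869, -0.2297, 0.1936]
tool_rot: [[-0.987, 0.162, -0.0], [0.162, 0.987, 0.001], [0.0, 0.001, -1.0]]
wrist_force: [0.5, 0.0, -1.4]
width: 0.451
```

Run:
```python
from h import *
st()
```

```text
t 4.15 pos [ 0.3869 -0.2297  0.1936] ang 80.67 F [ 0.53  0.03 -1.35] w 39.21 j [ 0.24  0.44  0.25  2.24 -0.23  0.48  2.08]
```

Request:
carry_out --series '[[60, [0, 0, 0], [0, 0, 0]], [70, [0, 0, 0], [0, 0, 0]], [70, [0, 0, 0], [0, 0, 0]], [70, [0, 0, 0], [0, 0, 0]], [70, [0, 0, -0.5], [0, 0, 0]], [70, [0, 0, -1.5], [0, 0, 0]], [70, [0, 0, -3], [0, 0, 0]], [70, [0, 0, -4], [0, 0, 0]], [70, [-2, 5, -4], [0, 0, 3]], [70, [-2, 5, -4], [0, 0, 5]], [70, [-2, 5, -4], [0, 0, 6]], [70, [-2, 5, -4], [0, 0, 7]]]'

```text
time_s: 5.35
eef_pos: [0.4717, -0.0887, 0.314]
tool_rot: [[-0.759, 0.651, 0.001], [0.651, 0.759, 0.002], [0.0, 0.002, -1.0]]
wrist_force: [-0.5, -0.2, -0.3]
width: 0.805
```

Run:
```python
from h import *
import pickle
st()
for n in("top","side"):
    c=cap(n); save(c,n+"1.png"); pickle.dump(c,open(n+"1.pkl","wb"))
```

```text
t 5.35 pos [ 0.4717 -0.0887  0.314 ] ang 49.4 F [-0.45 -0.24 -0.29] w 70.02 j [-0.2   0.27  0.35  2.1  -0.13  0.79  1.09]
```

View pics/top1.png

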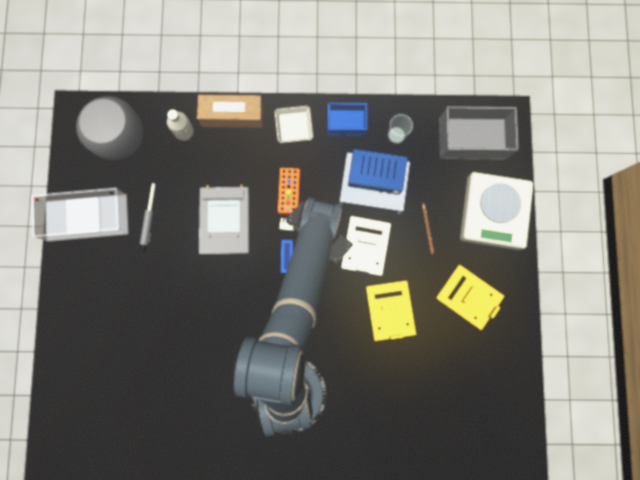

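View pics/side1.png

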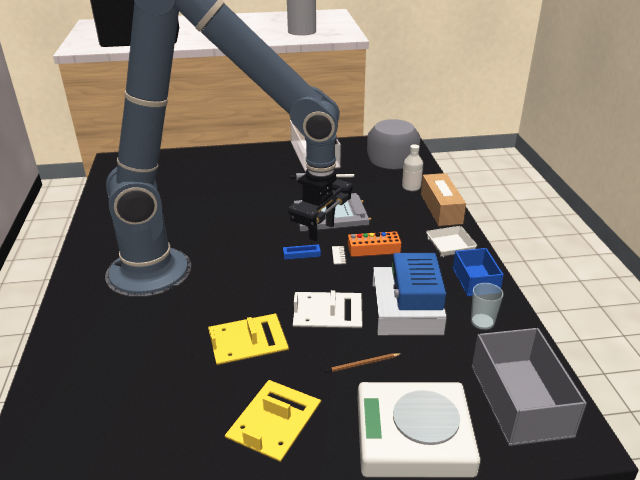

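Run:
```python
from h import *
import pickle
t=pickle.load(open("top1.pkl","rb")); s=pickle.load(open("side1.pkl","rb"))
c0=np.array([.4668,-.2429]); a=np.radians(-9.35); X=np.array([np.cos(a),np.sin(a)]);Y=np.array([-X[1],X[0]])
for n,c in(("t",t),("s",s)):
    H=[]
    for y in(.045,-.045):
        p=np.r_[c0-.05*X+y*Y,.005]; uv=proj(c,p); 
        try: b=blob(c,*uv); H.append(ray_z(c,b,.005)[0]); print(n,y,uv.round(1),b.round(2),p.round(4),H[-1].round(4))
        except Exception as e: print(e)
    d=H[0]-H[1]; print(np.degrees(np.arctan2(-d[0],d[1])), ((H[0]+H[1])/2)[:2]+.05*X)
    W=c["W"]; g=c0+.012*X; q=(W[...,:2]-g); m=(abs(q@X)<.025)&(abs(q@Y)<.045)&(W[...,2]>.033)&(W[...,2]<.05)
    P=W[m]; print("grip top",m.sum(),np.median(P,0).round(4), (P[:,:2]-g).mean(0)@X,(P[:,:2]-g)@Y.mean() if 0 else ((P[:,:2]-g)@Y).min(),((P[:,:2]-g)@Y).max(),((P[:,:2]-g)@X).min(),((P[:,:2]-g)@X).max())
rel([.4787,-.2448,.25],Rt(-9.35))
def crop(c,x,y,w,h,k): return cv2.cvtColor(cv2.resize(c["pixels"][y:y+h,x:x+w],None,fx=k,fy=k,interpolation=cv2.INTER_CUBIC),cv2.COLOR_RGB2BGR)
cv2.imwrite("pics/c5.png",np.hstack([crop(t,330,205,70,80,5),crop(s,285,275,85,80,5)]))
```

```text
t 0.045 [349.2 258.1] [349.09 257.57] [ 0.4248 -0.1904  0.005 ] [ 0.4264 -0.1899  0.005 ]
t -0.045 [376.9 262.9] [376.87 262.94] [ 0.4102 -0.2792  0.005 ] [ 0.41  -0.279  0.005]
-10.470364576070358 [ 0.46753689 -0.24258526]
grip top 71 [ 0.476  -0.2468  0.0406] -0.0021263363216648583 -0.029695362035486977 0.027574047615564666 -0.008547976497752864 0.00435836416029411
s 0.045 [308.6 296.6] [309.06 296.89] [ 0.4248 -0.1904  0.005 ] [ 0.4259 -0.1918  0.005 ]
s -0.045 [307.1 319.3] [307.07 319.82] [ 0.4102 -0.2792  0.005 ] [ 0.4099 -0.281   0.005 ]
-10.14992079919812 [ 0.46724899 -0.24449901]
grip top 79 [ 0.478  -0.2515  0.04  ] -0.00021010482433723464 -0.036108755456546474 0.031566885087138404 -0.005740539076375604 0.004593648786543854
shift [-3.543, -3.902, 2.114] turn [0.014, -0.011, 7.413] n 6.9
```

View pics/c5.png

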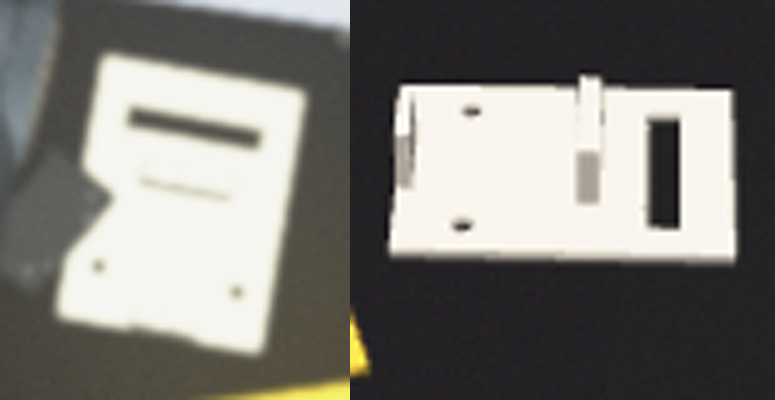

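Request:
carry_out --series '[[60, [-1.5, -2, 0], [0, 0, 1.0]], [60, [-3.5, -3.9, 0], [0, 0, 2.1]], [60, [-3.54, -3.9, 0], [0, 0, 3.2]], [60, [-3.54, -3.9, 0], [0, 0, 4.3]], [60, [-3.54, -3.9, 0.5], [0, 0, 5.3]], [60, [-3.54, -3.9, 1], [0, 0, 6.4]], [60, [-3.54, -3.9, 1.8], [0, 0, 7.46]], [60, [-3.54, -3.9, 1.8], [0, 0, 7.46]], [60, [-3.54, -3.9, 1.8], [0, 0, 7.46]]]'

```text
time_s: 6.35
eef_pos: [0.4783, -0.2451, 0.2595]
tool_rot: [[0.166, 0.986, 0.0], [0.986, -0.166, 0.002], [0.002, -0.0, -1.0]]
wrist_force: [0.1, 0.7, 0.6]
width: 0.689
```

Run:
```python
from h import *
st(); rel([.4785,-.2453,.193],Rt(-9.9))
```

```text
t 6.35 pos [ 0.4783 -0.2451  0.2595] ang -9.56 F [0.09 0.73 0.58] w 59.91 j [-0.06  0.48  0.59  2.02 -0.39  0.75  0.6 ]
shift [-0.01, 0.007, 2.215] turn [-0.002, -0.013, 0.043] n 1.3
```

Request:
carry_out --series '[[60, [0, 0, 1.2], [0, -0.01, 0.04]], [60, [0, 0, 2.0], [0, -0.01, 0.04]], [60, [0, 0, 2.2], [0, -0.01, 0.04]], [60, [0, 0, 2.2], [0, -0.01, 0.04]], [0, [0, 0, 2.2], [0, -0.01, 0.04]], [0, [0, 0, 2.2], [0, -0.01, 0.04]], [0, [0, 0, 2.2], [0, -0.01, 0.04]], [0, [0, 0, 2.2], [0, -0.01, 0.04]], [0, [0, 0, 2.2], [0, -0.01, 0.04]], [0, [0, 0, 2.2], [0, -0.01, 0.04]], [0, [0, 0, 2.2], [0, -0.01, 0.04]]]'

```text
time_s: 7.45
eef_pos: [0.4785, -0.245, 0.1935]
tool_rot: [[0.171, 0.985, 0.0], [0.985, -0.171, 0.0], [0.0, 0.0, -1.0]]
wrist_force: [1.1, -0.8, 0.1]
width: 0.135
```

Run:
```python
from h import *
st(); s=bot.sense(); rel(np.array(s["eef_pos"])+[-.02,.0,.12],np.array(s["tool_rot"]))
```

```text
t 7.45 pos [ 0.4785 -0.245   0.1935] ang -9.87 F [ 1.05 -0.83  0.08] w 11.71 j [ 0.01  0.58  0.51  2.05 -0.48  0.62  0.67]
shift [-0.113, -0.656, -4.0] turn [0.0, 0.0, 0.0] n 2.4
```

Run:
```python
from h import *
import pickle
t=pickle.load(open("top0.pkl","rb")); s=pickle.load(open("side0.pkl","rb"))
for z in(.02,.024,.028):print(z,ray_z(s,[[311.75-.4,203-.4],[316.25-.4,217.5-.4]],z).round(4).tolist())
def rect(c,zlo,zhi,z,xl=(.4,.72),yl=(.1,.33)):
    W=c["W"]; m=((W[...,2]>zlo)&(W[...,2]<zhi)&(W[...,0]>xl[0])&(W[...,0]<xl[1])&(W[...,1]>yl[0])&(W[...,1]<yl[1])).astype(np.uint8)
    m=cv2.morphologyEx(m,cv2.MORPH_OPEN,np.ones((3,3))); P=W[m>0][:,:2]
    r=cv2.minAreaRect((P*1000).astype(np.float32)); print(r,cv2.boxPoints(r).round(1).tolist())
rect(t,.01,.06,.02); rect(s,.014,.06,.02); rect(t,.03,.06,.03); rect(s,.03,.06,.03)
W=t["W"];m=(abs(W[...,0]-.56)<.16)&(abs(W[...,1]-.21)<.02)&(W[...,2]>.01)
for v in range(180,260): 
    q=W[v,215:232]; print(v,q[:,0].mean().round(4),q[:,2].mean().round(4),end=" | ")
def crop(c,x,y,w,h,k): return cv2.cvtColor(cv2.resize(c["pixels"][y:y+h,x:x+w],None,fx=k,fy=k,interpolation=cv2.INTER_CUBIC),cv2.COLOR_RGB2BGR)
cv2.imwrite("pics/c6.png",np.hstack([crop(t,195,180,60,80,6),crop(s,290,185,70,80,6)]))
```

```text
0.02 [[0.4901, 0.2661, 0.02], [0.4926, 0.1755, 0.02]]
0.024 [[0.4893, 0.2592, 0.024], [0.4918, 0.169, 0.024]]
0.028 [[0.4885, 0.2523, 0.028], [0.491, 0.1625, 0.028]]
((541.9281616210938, 216.23550415039062), (216.89918518066406, 157.07810974121094), 1.52094566822052) [[431.3999938964844, 291.8999938964844], [435.6000061035156, 134.8000030517578], [652.4000244140625, 140.60000610351562], [648.2999877929688, 297.6000061035156]]
((542.9918212890625, 211.88589477539062), (217.17605590820312, 167.97897338867188), 1.4611363410949707) [[432.29998779296875, 293.1000061035156], [436.6000061035156, 125.19999694824219], [653.7000122070312, 130.6999969482422], [649.4000244140625, 298.6000061035156]]
((620.4567260742188, 218.07037353515625), (130.39340209960938, 35.90849685668945), 89.88749694824219) [[602.4000244140625, 152.89999389648438], [638.2999877929688, 152.8000030517578], [638.5, 283.20001220703125], [602.5999755859375, 283.29998779296875]]
((622.0110473632812, 216.72415161132812), (36.34855270385742, 137.76937866210938), 0.5218538641929626) [[603.2000122070312, 285.3999938964844], [604.
[... 935 characters left out ...]
322 0.0209 | 224 0.5293 0.0186 | 225 0.5259 0.0196 | 226 0.5225 0.0205 | 227 0.5192 0.0208 | 228 0.5158 0.0218 | 229 0.5128 0.0205 | 230 0.5096 0.0202 | 231 0.5065 0.0197 | 232 0.5032 0.02 | 233 0.4998 0.021 | 234 0.4969 0.0188 | 235 0.4932 0.022 | 236 0.4905 0.0182 | 237 0.487 0.02 | 238 nan nan | 239 0.4803 0.0217 | 240 nan nan | 241 nan nan | 242 0.4708 0.0205 | 243 0.4678 0.0192 | 244 0.4647 0.0181 | 245 0.4612 0.0205 | 246 0.4579 0.0216 | 247 0.4549 0.0193 | 248 0.4516 0.0203 | 249 0.4485 0.0198 | 250 0.4453 0.0197 | 251 0.4423 0.0177 | 252 nan nan | 253 0.4356 0.0202 | 254 0.4342 0.0046 | 255 0.4315 0.0002 | 256 0.4282 0.0007 | 257 0.425 0.0005 | 258 0.4217 0.0008 | 259 0.4185 0.0007 |
```

View pics/c6.png

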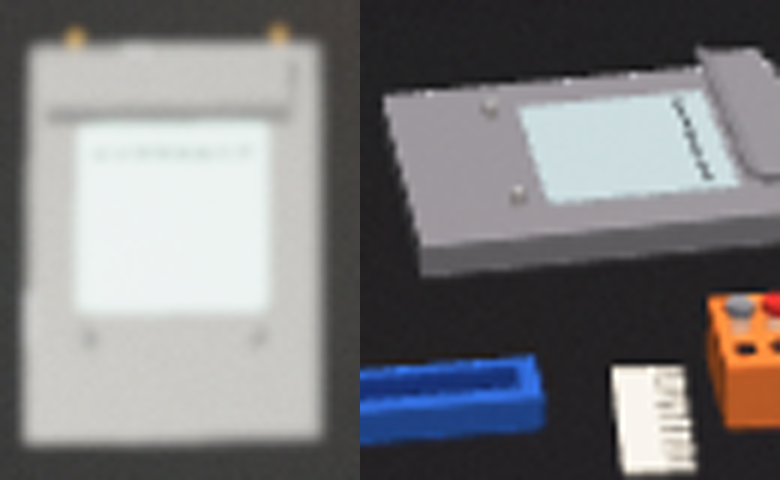

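Run:
```python
from h import *
import pickle
t=pickle.load(open("top0.pkl","rb")); s=pickle.load(open("side0.pkl","rb"))
print(ray_z(t,[[223.8,236.]],.02),np.nanmedian(t["W"][234:239,222:227].reshape(-1,3),0))
g=cv2.cvtColor(t["pixels"],cv2.COLOR_RGB2GRAY).astype(float)
# subpixel edges left/right of block per row
L=[];Rr=[]
for v in range(228,250):
    row=g[v]; 
    for lo,hi,out in((190,206,L),(240,256,Rr)):
        seg=row[lo:hi]; gr=np.abs(np.diff(seg)); out.append((np.sum(gr**2*(np.arange(lo,hi-1)+.5))/np.sum(gr**2),v))
L=np.array(L);Rr=np.array(Rr)
for z in(.02,): 
    a=ray_z(t,L,z);b=ray_z(t,Rr,z); m=(a+b)/2; print(a.mean(0),b.mean(0),m.mean(0)); 
    print(np.degrees(np.polyfit(a[:,0],a[:,1],1)[0]),np.degrees(np.polyfit(b[:,0],b[:,1],1)[0]))
for u,v in((209.5,236),(237.8,235.9)): print(blob(t,u,v,3),blob(t,u,v,4))
W=t["W"];m=(W[...,2]>.03)&(W[...,2]<.05)&(abs(W[...,0]-.62)<.03)&(abs(W[...,1]-.21)<.09); vv,uu=np.nonzero(m); print(uu.min(),uu.max(),vv.min(),vv.max())
print(ray_z(t,[[uu.min()-.5,195],[uu.max()+.5,195]],.036))
```

```text
[[0.49026858 0.21127065 0.02      ]] [0.49048905 0.21095368 0.0175244 ]
[0.48145383 0.29228224 0.02      ] [0.48298812 0.13371883 0.02      ] [0.48222098 0.21300054 0.02      ]
2.365813686369391 1.8550666610779607
[209.53745771 236.01111648] [209.51457906 236.03203285]
[237.75543478 235.86413043] [237.76198588 235.83085909]
201 246 190 202
[[0.61953644 0.28709293 0.036     ]
 [0.62104694 0.14031818 0.036     ]]
```

```bash
cat >> h.py <<'E'
def Rg(yaw,pitch): return Ro.from_euler("z",yaw,degrees=True).as_matrix()@Ro.from_euler("y",pitch,degrees=True).as_matrix()
C=np.array([[0,1,0],[1,0,0],[0,0,-1.]])  # tool axes in guide frame: tool x=gy, y=gx, z=-gz
OFF=np.array([.012,.0005,.1935])
def tgt(Gxy,yaw,pitch,edgez):
    R=Rg(yaw,pitch); G=np.array([*Gxy,edgez+.085*np.sin(np.radians(pitch))]); return G+R@OFF, R@C
def guide_of():
    s=bot.sense(); R=np.array(s["tool_rot"])@C.T; G=np.array(s["eef_pos"])-R@OFF; return G,R
D=np.array([.5405,.2138]); YAW=1.5
E
python3 - <<'E'
from h import *
p,R=tgt(D-.06*np.array([1,.026]),YAW,0,.12); print(p); rel(p,R)
p,R=tgt(D-.06*np.array([1,.026]),YAW,5,.05); print(p); rel(p,R)
E
```

```text
[0.4924828  0.21305395 0.3135    ]
shift [15.123, -2.158, -3.995] turn [0.001, -0.002, -1.422] n 9.5
[0.50929601 0.21349422 0.24912604]
shift [15.233, -1.609, -1.849] turn [0.624, -0.064, -1.421] n 9.3
```

Request:
carry_out --series '[[0, [0, 0, -0.3], [0, 0, 0]], [0, [0, 0, -1.2], [0, 0, 0]], [0, [0, 0, -2.4], [0, 0, 0]], [0, [0, 0, -3.6], [0, 0, 0]], [0, [0, 0, -4], [0, 0, 0]], [0, [0, 0, -4], [0, 0, 0]]]'

```text
time_s: 8.05
eef_pos: [0.4787, -0.2452, 0.315]
tool_rot: [[0.171, 0.985, 0.004], [0.985, -0.171, -0.0], [0.0, 0.004, -1.0]]
wrist_force: [0.5, 0.6, -2.5]
width: 0.137
```

Run:
```python
from h import *
st()
p,R=tgt(D-.06*np.array([1,.026]),YAW,0,.12); print(p); rel(p,R)
c=cap("side"); save(c,"side2.png")
```

```text
t 8.05 pos [ 0.4787 -0.2452  0.315 ] ang -9.87 F [ 0.47  0.57 -2.54] w 11.96 j [-0.11  0.4   0.65  1.98 -0.32  0.86  0.54]
[0.4924828  0.21305395 0.3135    ]
shift [15.128, -2.164, 0.045] turn [0.026, 0.001, -1.421] n 9.2
```

View pics/side2.png

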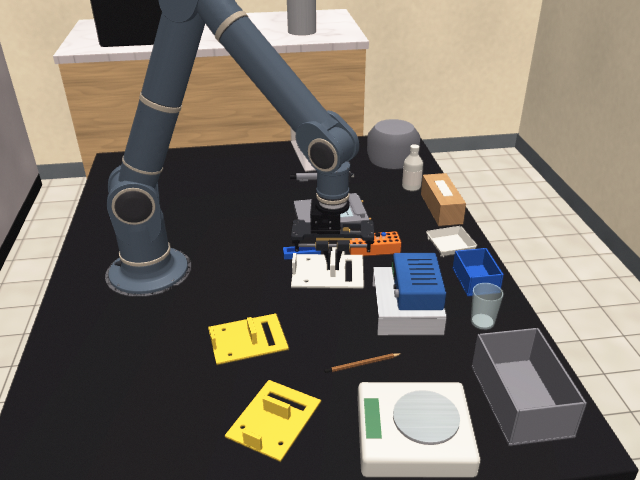

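Request:
carry_out --series '[[0, [0.7, -0.1, 0], [0.02, 0, 0]], [0, [2, -0.3, 0], [0.02, 0, -0.2]], [0, [3.5, -0.5, 0], [0.02, 0, -0.4]], [0, [5.1, -0.7, 0], [0.02, 0, -0.6]], [0, [6.7, -1, 0], [0.02, 0, -0.8]], [0, [8.3, -1.3, 0], [0.02, 0, -1]], [0, [9.9, -1.5, 0], [0.02, 0, -1.2]], [0, [11.5, -1.8, 0], [0.02, 0, -1.4]], [0, [13, -2, 0], [0.02, 0, -1.42]], [0, [14.3, -2.16, 0], [0.02, 0, -1.42]], [0, [15.1, -2.16, 0], [0.02, 0, -1.42]], [0, [15.13, -2.16, 0], [0.02, 0, -1.42]]]'

```text
time_s: 9.3
eef_pos: [0.491, 0.2181, 0.3112]
tool_rot: [[-0.033, 0.999, -0.005], [0.999, 0.033, 0.0], [0.0, -0.005, -1.0]]
wrist_force: [-0.3, -1.0, -2.0]
width: 0.138
```

Run:
```python
from h import *
st()
u=np.array([np.cos(np.radians(YAW)),np.sin(np.radians(YAW))])
p,R=tgt(D-.04*u,YAW,5,.055); rel(p,R)
```

```text
t 9.3 pos [0.491  0.2181 0.3112] ang 1.92 F [-0.3  -1.03 -1.98] w 12.03 j [-0.89  0.38  0.49  1.98 -0.24  0.84 -0.23]
shift [-0.181, 1.28, 1.897] turn [0.587, -0.001, 0.052] n 1.4
```

Request:
carry_out --series '[[0, [-0.1, 0.5, 0.4], [0.2, 0, 0.03]], [0, [-0.18, 1.1, 1], [0.4, 0, 0.05]], [0, [-0.18, 1.28, 1.6], [0.59, 0, 0.05]], [0, [-0.18, 1.28, 1.9], [0.59, 0, 0.05]], [0, [-0.18, 1.28, 1.9], [0.59, 0, 0.05]], [0, [-0.18, 1.28, 1.9], [0.59, 0, 0.05]]]'

```text
time_s: 9.9
eef_pos: [0.5288, 0.2136, 0.2537]
tool_rot: [[-0.026, 0.996, -0.089], [1.0, 0.026, -0.003], [-0.0, -0.089, -0.996]]
wrist_force: [-0.3, -0.2, -3.0]
width: 0.133
```

```bash
cat >> h.py <<'E'
def crop(c,x,y,w,h,k): return cv2.cvtColor(cv2.resize(c["pixels"][y:y+h,x:x+w],None,fx=k,fy=k,interpolation=cv2.INTER_CUBIC),cv2.COLOR_RGB2BGR)
def look(n):
    import pickle
    t=cap("top"); s=cap("side"); pickle.dump((t,s),open(n+".pkl","wb"))
    cv2.imwrite("pics/%s.png"%n,np.hstack([crop(t,190,170,75,100,5),crop(s,280,150,80,100,5)]))
    G,R=guide_of(); print("G",G.round(4),"yaw,pitch,roll",Ro.from_matrix(R).as_euler("ZYX",degrees=True).round(2))
    for c,nm in((t,"t"),(s,"s")):
        for y in(.045,-.045):
            p=G+R@[-.05,y,.005]; uv=proj(c,p); b=blob(c,*uv,r=4); print(nm,y,"pred",p.round(4),uv.round(1),"seen",b.round(1),(ray_z(c,b,p[2])[0]-p)[:2].round(4))
E
python3 - <<'E'
from h import *
st(); look("l3")
E
```

```text
t 9.9 pos [0.5288 0.2136 0.2537] ang 1.49 F [-0.3  -0.21 -3.02] w 11.61 j [-0.78  0.52  0.44  1.92 -0.33  0.86 -0.12]
G [0.5004 0.2129 0.063 ] yaw,pitch,roll [1.53 4.97 0.05]
t 0.045 pred [0.4498 0.2566 0.0723] [206.  246.3] seen [209.2 246. ] [ 0.0012 -0.01  ]
t -0.045 pred [0.4522 0.1666 0.0722] [235.2 245.8] seen [235.4 246. ] [-0.0008 -0.0005]
s 0.045 pred [0.4498 0.2566 0.0723] [298.7 190.6] seen [299.  187.1] [0.0034 0.0223]
s -0.045 pred [0.4522 0.1666 0.0722] [302.7 204.9] seen [302.9 208. ] [-0.0015 -0.0187]
```

View pics/l3.png

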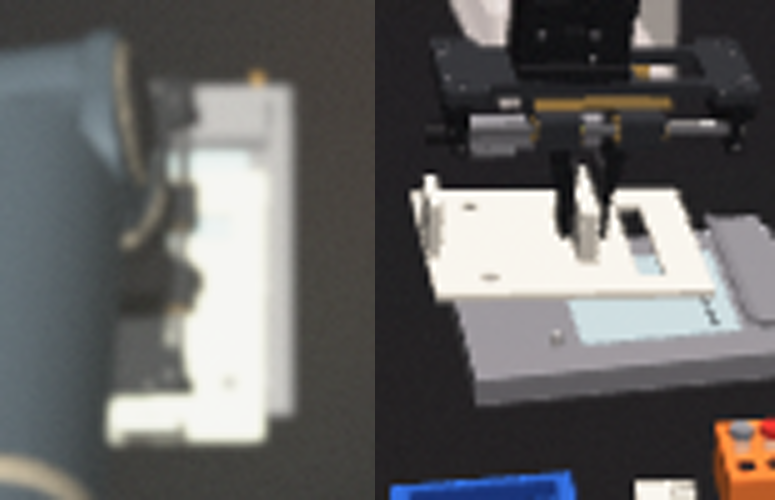

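Run:
```python
from h import *
import pickle
t=pickle.load(open("top0.pkl","rb")); s=pickle.load(open("side0.pkl","rb"))
_,s3=pickle.load(open("l3.pkl","rb"))
np.set_printoptions(linewidth=200)
for c,uv in((t,(209.5,236)),(t,(237.8,236)),(s,(311.4,203)),(s,(315.9,217))):
    u,v=int(uv[0]),int(uv[1]); print(u-5,v-5); print(c["pixels"][v-5:v+6,u-5:u+7].mean(-1).astype(int))
for y in(.045,-.045):
    for yy in(.2115,.2135,.2155):
        R=Rg(1.5,0); P=np.array([.4905,yy,0]); 
        print(y,yy,[(proj(c,P+R@[0,y,z]).round(1).tolist()) for c in(t,s) for z in(.02,.028)])
```

```text
204 231
[[202 202 204 214 222 228 230 231 231 231 232 232]
 [201 203 202 205 209 212 215 218 218 218 217 217]
 [202 202 201 201 199 201 202 206 206 205 205 206]
 [202 201 201 199 195 193 195 200 201 200 202 201]
 [201 200 199 197 193 185 184 194 200 202 200 201]
 [203 203 200 198 193 182 180 190 198 201 201 201]
 [203 202 200 200 192 184 184 193 199 201 202 200]
 [203 203 200 199 198 193 194 198 201 201 201 202]
 [201 202 203 201 200 200 199 200 201 204 202 202]
 [203 202 202 202 202 202 199 202 202 203 203 201]
 [203 202 202 203 203 201 202 202 201 201 201 202]]
232 231
[[228 228 228 228 228 226 220 212 201 199 198 199]
 [214 212 213 213 213 212 207 202 198 200 198 199]
 [201 202 201 201 200 199 198 198 199 199 200 198]
 [199 199 199 200 198 193 190 192 198 199 199 199]
 [200 200 200 199 195 187 183 187 195 199 198 200]
 [200 201 201 197 190 182 179 187 196 200 199 199]
 [200 199 199 197 193 185 185 192 197 200 199 201]
 [201 200 199 199 195 192 197 197 198 200 199 198]
 [200 199 202 199 199 198 199 200 200 198 200 200]
 [199 199 200 202 201 200 199 199 200 200 199 199]
 [201 199 20
[... 950 characters left out ...]
130 131 153 156 155 177]
 [156 156 155 157 155 144 146 151 155 156 155 157]
 [155 155 156 155 155 154 154 155 156 156 155 156]
 [155 155 155 155 156 155 155 155 155 155 155 155]
 [156 155 155 155 156 155 155 155 155 157 156 155]]
0.045 0.2115 [[209.6, 236.2], [209.1, 235.8], [311.5, 204.1], [311.4, 201.9]]
0.045 0.2135 [[209.0, 236.2], [208.5, 235.8], [311.4, 203.8], [311.4, 201.6]]
0.045 0.2155 [[208.4, 236.1], [207.9, 235.8], [311.3, 203.5], [311.3, 201.3]]
-0.045 0.2115 [[237.8, 235.7], [237.5, 235.3], [315.9, 218.6], [315.9, 216.4]]
-0.045 0.2135 [[237.2, 235.7], [236.9, 235.3], [315.9, 218.3], [315.8, 216.1]]
-0.045 0.2155 [[236.6, 235.7], [236.2, 235.3], [315.8, 218.0], [315.7, 215.7]]
```

Run:
```python
from h import *
import pickle
t=pickle.load(open("top0.pkl","rb")); s=pickle.load(open("side0.pkl","rb"))
_,s3=pickle.load(open("l3.pkl","rb"))
g=s["pixels"].mean(-1)
far=[];near=[]
for u in range(302,312):
    col=g[:,u]
    v=np.arange(185,206); seg=col[185:206]; i=np.nonzero(seg>95)[0][0]; far.append((u,v[i]-1+(95-seg[i-1])/(seg[i]-seg[i-1])))
    # top->side face
    seg=col[210:240]; i=np.nonzero(seg<120)[0]; i=i[i>0][0]; near.append((u,210+i-1+(seg[i-1]-122)/(seg[i-1]-seg[i])))
print(np.array(far)[:,1].round(1),np.array(near)[:,1].round(1)); print(g[205:238,306].astype(int))
F=ray_z(s,far,.02);N=ray_z(s,near,.02)
f=np.polyfit(F[:,0],F[:,1],1);n=np.polyfit(N[:,0],N[:,1],1); print(f,n,np.polyval(f,.49),np.polyval(n,.49),(np.polyval(f,.49)+np.polyval(n,.49))/2)
```

```text
[199.5 199.5 199.5 199.4 199.4 199.1 199.1 199.1 198.7 198.7] [225.6 225.6 225.6 225.5 225.4 225.1 225.  224.8 224.7 224.7]
[155 155 156 155 155 156 155 154 155 155 155 155 155 156 155 155 156 155
 155 156 136 100  95  94  92  77  43  35  33  36  34  33  33]
[0.05169018 0.26544337] [0.0783033 0.0973823] 0.29077156035638313 0.1357509143483347 0.2132612373523589
```

```bash
sed -i 's/^D=.*/D=np.array([.5402,.2146]); YAW=1.5; U=np.array([np.cos(np.radians(YAW)),np.sin(np.radians(YAW))])/' h.py
python3 - <<'E'
from h import *
for r,e in((.04,.0225),(.02,.0225),(.0,.0225)):
    p,R=tgt(D-r*U,YAW,5,e); rel(p,R)
E
```

```text
shift [0.025, 0.093, 1.098] turn [0.003, -0.005, 0.003] n 0.7
shift [0.025, 0.757, 1.04] turn [0.003, -0.005, 0.003] n 0.8
shift [0.025, 1.421, 0.983] turn [0.003, -0.005, 0.003] n 1.0
```

Lower and slide halfway, then check.

Request:
carry_out --series '[[0, [0.02, 0.05, 0.4], [0, 0, 0]], [0, [0.025, 0.09, 0.9], [0, 0, 0]], [0, [0.025, 0.09, 1.1], [0, 0, 0]], [0, [0.025, 0.09, 1.1], [0, 0, 0]], [0, [0.025, 0.3, 1.08], [0, 0, 0]], [0, [0.025, 0.55, 1.06], [0, 0, 0]], [0, [0.025, 0.75, 1.04], [0, 0, 0]], [0, [0.025, 0.75, 1.04], [0, 0, 0]]]'

```text
time_s: 10.8
eef_pos: [0.5502, 0.2152, 0.2221]
tool_rot: [[-0.026, 0.996, -0.085], [1.0, 0.026, -0.001], [0.001, -0.085, -0.996]]
wrist_force: [-0.8, 0.3, -2.2]
width: 0.136
```

Run:
```python
from h import *
st(); look("l4"); p,R=tgt(D,YAW,5,.0225); rel(p,R)
```

```text
t 10.8 pos [0.5502 0.2152 0.2221] ang 1.49 F [-0.82  0.31 -2.23] w 11.85 j [-0.74  0.59  0.42  1.89 -0.36  0.82 -0.09]
G [0.5203 0.2141 0.03  ] yaw,pitch,roll [1.51 4.97 0.05]
t 0.045 pred [0.4698 0.2578 0.0394] [207.8 241.4] seen [207.7 240.6] [0.0026 0.0005]
t -0.045 pred [0.4722 0.1678 0.0393] [236.4 240.9] seen [236.4 240.4] [0.0017 0.0001]
s 0.045 pred [0.4698 0.2578 0.0394] [305.2 199.1] seen [304.9 195. ] [0.0021 0.0261]
s -0.045 pred [0.4722 0.1678 0.0393] [309.4 213.5] seen [309.1 217.1] [-0.0036 -0.0206]
shift [0.004, 0.664, -0.053] turn [0.004, -0.006, 0.001] n 0.4
```

View pics/l4.png

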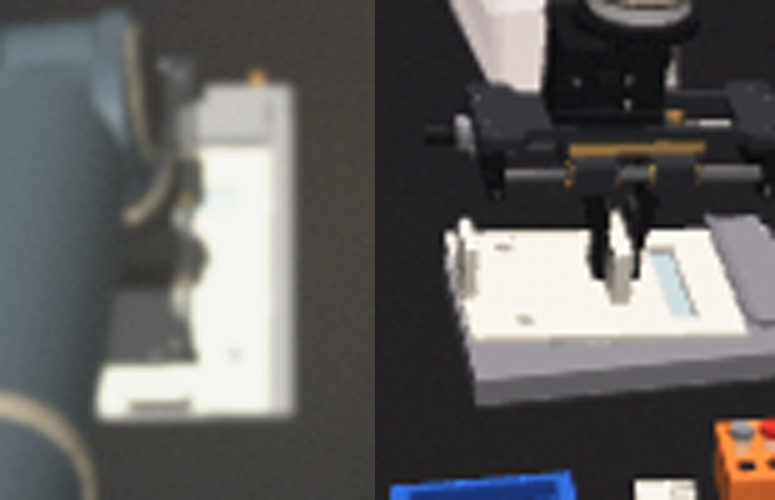

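Request:
carry_out --series '[[0, [0, 0.2, -0.02], [0, 0, 0]], [0, [0, 0.42, -0.03], [0, 0, 0]], [0, [0, 0.6, -0.05], [0, 0, 0]], [0, [0, 0.66, -0.05], [0, 0, 0]], [0, [0, 0.66, -0.05], [0, 0, 0]]]'

```text
time_s: 11.4
eef_pos: [0.5692, 0.2156, 0.2214]
tool_rot: [[-0.026, 0.996, -0.087], [1.0, 0.026, -0.002], [0.001, -0.087, -0.996]]
wrist_force: [-0.4, -0.1, -2.6]
width: 0.137
```

Run:
```python
from h import *
st(); look("l5")
for pi,e in((3.5,.0215),(2.5,.021),(1.5,.0205),(.8,.020),(0,.020)):
    p,R=tgt(D,YAW,pi,e); rel(p,R)
```

```text
t 11.4 pos [0.5692 0.2156 0.2214] ang 1.49 F [-0.36 -0.13 -2.58] w 11.92 j [-0.73  0.62  0.42  1.84 -0.36  0.84 -0.08]
G [0.5399 0.2146 0.0296] yaw,pitch,roll [1.51 5.01 0.04]
t 0.045 pred [0.4893 0.2582 0.039 ] [207.9 235.2] seen [207.6 234.5] [0.0025 0.0012]
t -0.045 pred [0.4917 0.1683 0.039 ] [236.5 234.8] seen [236.7 234.6] [ 0.0005 -0.0005]
s 0.045 pred [0.4893 0.2582 0.039 ] [311.3 198.6] seen [311. 195.] [0.0019 0.0234]
s -0.045 pred [0.4917 0.1683 0.039 ] [315.8 213. ] seen [315.9 216.1] [-0.0019 -0.0178]
shift [0.005, -0.151, 0.089] turn [-0.188, -0.005, 0.001] n 0.2
shift [0.005, -0.258, 0.152] turn [-0.313, -0.005, 0.001] n 0.3
shift [0.005, -0.365, 0.217] turn [-0.438, -0.005, 0.001] n 0.4
shift [0.005, -0.439, 0.268] turn [-0.526, -0.005, 0.001] n 0.5
shift [0.005, -0.526, 0.309] turn [-0.626, -0.005, 0.001] n 0.6
```

View pics/l5.png

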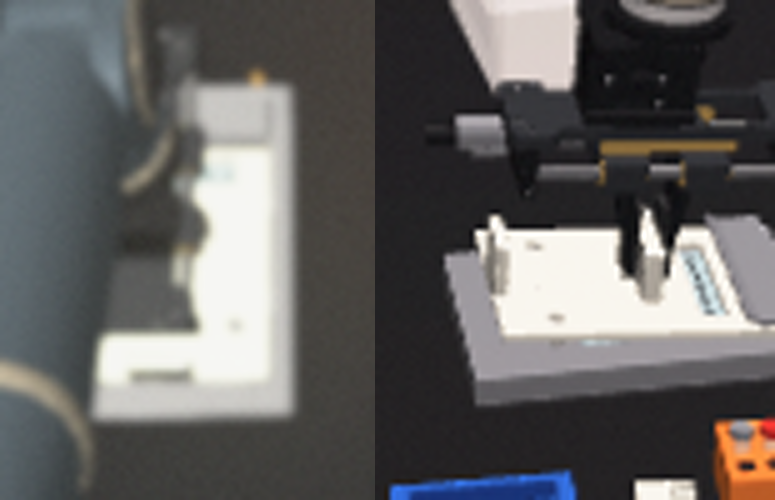

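Request:
carry_out --series '[[0, [0.005, -0.08, 0.05], [-0.1, 0, 0]], [0, [0.005, -0.15, 0.09], [-0.19, 0, 0]], [0, [0.005, -0.2, 0.12], [-0.25, 0, 0]], [0, [0.005, -0.26, 0.15], [-0.31, 0, 0]], [0, [0.005, -0.26, 0.15], [-0.31, 0, 0]]]'

```text
time_s: 12.0
eef_pos: [0.5601, 0.2157, 0.2175]
tool_rot: [[-0.026, 0.999, -0.044], [1.0, 0.027, -0.001], [0.001, -0.044, -0.999]]
wrist_force: [-0.7, 0.2, -3.1]
width: 0.14
```

Run:
```python
from h import *
st(); look("l6"); print(bot.sense()["wrist_torque"])
for pi,e in((1.5,.0205),(.8,.020),(0,.020)):
    p,R=tgt(D,YAW,pi,e); rel(p,R)
```

```text
t 12.0 pos [0.5601 0.2157 0.2175] ang 1.52 F [-0.67  0.24 -3.15] w 12.15 j [-0.74  0.61  0.42  1.88 -0.36  0.78 -0.09]
G [0.54   0.2148 0.0248] yaw,pitch,roll [1.51 2.52 0.04]
t 0.045 pred [0.4891 0.2585 0.0321] [208.3 235.6] seen [207.8 235.9] [-0.0008  0.0015]
t -0.045 pred [0.4915 0.1685 0.032 ] [236.7 235.2] seen [236.9 235.4] [-0.0008 -0.0005]
s 0.045 pred [0.4891 0.2585 0.0321] [311.3 200.5] seen [309.9 197. ] [-0.0015  0.0231]
s -0.045 pred [0.4915 0.1685 0.032 ] [315.7 215. ] seen [316.1 218.1] [-0.0014 -0.0182]
[-0.09048215 -0.10655732 -0.02257504]
shift [-0.002, -0.106, 0.064] turn [-0.127, -0.005, 0.002] n 0.1
shift [-0.002, -0.183, 0.113] turn [-0.215, -0.005, 0.002] n 0.2
shift [-0.002, -0.272, 0.15] turn [-0.315, -0.005, 0.002] n 0.3
```

View pics/l6.png

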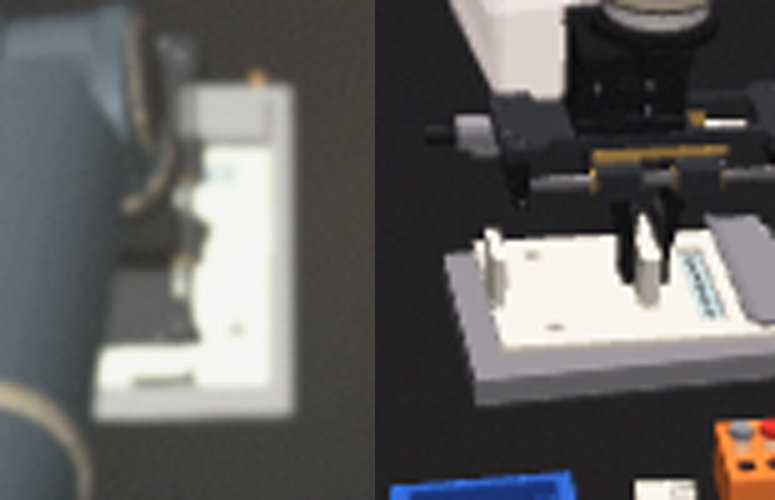

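Request:
carry_out --series '[[0, [0, -0.06, 0.03], [-0.06, 0, 0]], [0, [0, -0.106, 0.064], [-0.127, 0, 0]], [0, [0, -0.106, 0.064], [-0.127, 0, 0]]]'

```text
time_s: 12.4
eef_pos: [0.5569, 0.2156, 0.2156]
tool_rot: [[-0.027, 0.999, -0.027], [1.0, 0.027, -0.0], [0.001, -0.027, -1.0]]
wrist_force: [-0.0, 0.1, -2.7]
width: 0.133
```

Run:
```python
from h import *
st(); print(bot.sense()["wrist_torque"]); G,R=guide_of(); print(G,Ro.from_matrix(R).as_euler("ZYX",degrees=True).round(2))
for pi,e in((.8,.020),(0,.020)):
    p,R=tgt(D,YAW,pi,e); rel(p,R)
```

```text
t 12.4 pos [0.5569 0.2156 0.2156] ang 1.52 F [-0.03  0.09 -2.65] w 11.56 j [-0.75  0.6   0.42  1.89 -0.36  0.75 -0.09]
[-0.09060549 -0.07509432  0.00998844]
[0.53972385 0.21477566 0.02252839] [1.52 1.53 0.03]
shift [-0.003, -0.065, 0.04] turn [-0.091, -0.004, 0.003] n 0.1
shift [-0.003, -0.154, 0.075] turn [-0.191, -0.004, 0.003] n 0.2
```

Request:
carry_out --series '[[0, [0, -0.065, 0.04], [-0.09, 0, 0]], [0, [0, -0.11, 0.06], [-0.14, 0, 0]], [0, [0, -0.154, 0.075], [-0.19, 0, 0]], [0, [0, -0.154, 0.075], [-0.19, 0, 0]]]'

```text
time_s: 12.8
eef_pos: [0.552, 0.2154, 0.2136]
tool_rot: [[-0.027, 1.0, -0.0], [1.0, 0.027, 0.001], [0.001, -0.0, -1.0]]
wrist_force: [0.0, -0.3, -3.5]
width: 0.134
```

Run:
```python
from h import *
st(); print(bot.sense()["wrist_torque"]); look("l7")
```

```text
t 12.8 pos [0.552  0.2154 0.2136] ang 1.52 F [ 0.04 -0.32 -3.55] w 11.66 j [-0.76  0.6   0.43  1.91 -0.36  0.71 -0.09]
[-0.07445753  0.01916251 -0.04097497]
G [0.54   0.2148 0.02  ] yaw,pitch,roll [1.52 0.02 0.03]
t 0.045 pred [0.4889 0.2584 0.0251] [208.7 236.1] seen [208.4 236. ] [0.0002 0.0009]
t -0.045 pred [0.4913 0.1685 0.025 ] [237.  235.6] seen [237.2 235.7] [-0.0002 -0.0007]
s 0.045 pred [0.4889 0.2584 0.0251] [311.2 202.4] seen [310.5 198.2] [0.0012 0.0274]
s -0.045 pred [0.4913 0.1685 0.025 ] [315.7 216.9] seen [316.2 219.7] [-0.0005 -0.0164]
```

View pics/l7.png

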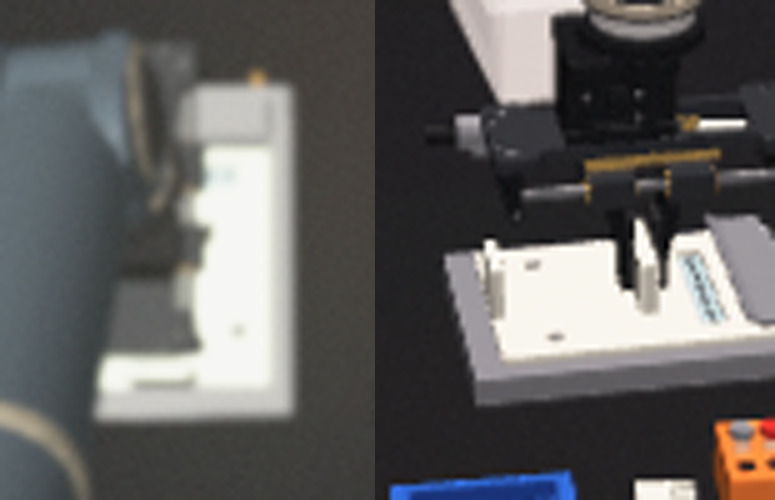

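Request:
carry_out --series '[[0, [0, 0, 0.02], [0, 0, 0]], [25, [0, 0, 0.02], [0, 0, 0]], [40, [0, 0, 0.02], [0, 0, 0]], [40, [0, 0, 0.02], [0, 0, 0]], [40, [0, 0, -0.3], [0, 0, 0]], [40, [0, 0, -1], [0, 0, 0]], [40, [0, 0, -2.4], [0, 0, 0]], [40, [0, 0, -4], [0, 0, 0]], [40, [0, 0, -5], [0, 0, 0]], [40, [-4, -1, -5], [0, 0, 0]], [40, [-6, -2, -5], [0, 0, 0]], [40, [-6, -2, -5], [0, 0, 0]]]'

```text
time_s: 14.1
eef_pos: [0.509, 0.0701, 0.3644]
tool_rot: [[-0.027, 1.0, 0.001], [1.0, 0.027, 0.001], [0.001, 0.001, -1.0]]
wrist_force: [1.1, -0.7, 0.2]
width: 0.461
```

Run:
```python
from h import *
import pickle
st(); 
t=cap("top"); s=cap("side"); pickle.dump((t,s),open("l8.pkl","wb")); save(t,"top8.png"); save(s,"side8.png")
cv2.imwrite("pics/l8.png",np.hstack([crop(t,190,170,75,100,5),crop(s,280,150,80,100,5)]))
W=s["W"]; X=np.array([1,.026]);Y=np.array([-.026,1]); q=W[...,:2]-D
for lo,hi in((-.08,-.06),(-.04,-.02),(-.02,0),(.025,.035),(.06,.07)):
    for a,b in((-.06,-.05),(-.01,.01),(.05,.06)):
        m=((q@X)>lo)&((q@X)<hi)&((q@Y)>a)&((q@Y)<b)&(W[...,2]<.032); print(lo,a,m.sum(),np.nanmedian(W[m][:,2]).round(4))
```

```text
t 14.1 pos [0.509  0.0701 0.3644] ang 1.56 F [ 1.08 -0.71  0.18] w 40.15 j [-0.7   0.27  0.58  1.98 -0.19  0.93  0.  ]
-0.08 -0.06 10 0.0263
-0.08 -0.01 16 0.0265
-0.08 0.05 2 0.0281
-0.04 -0.06 18 0.0243
-0.04 -0.01 18 0.0261
-0.04 0.05 11 0.0261
-0.02 -0.06 16 0.0247
-0.02 -0.01 24 0.0249
-0.02 0.05 12 0.0252
0.025 -0.06 5 0.025
0.025 -0.01 8 0.0258
0.025 0.05 2 0.0272
0.06 -0.06 6 0.0256
0.06 -0.01 6 0.0262
0.06 0.05 5 0.0261
```

View pics/l8.png

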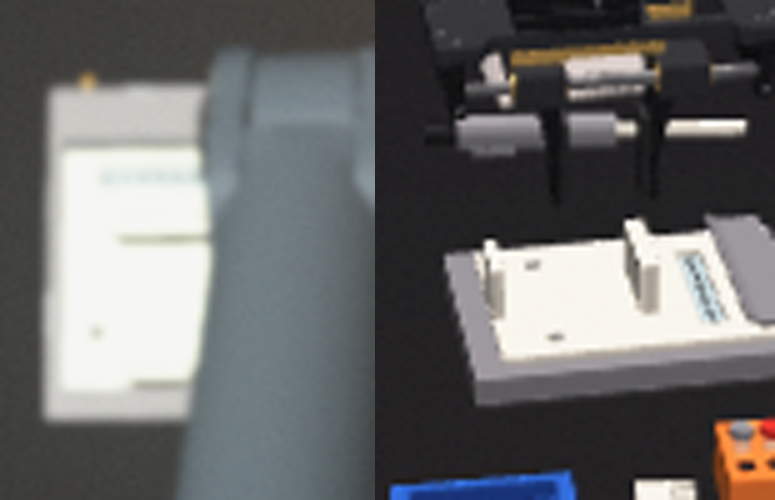

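View pics/side8.png

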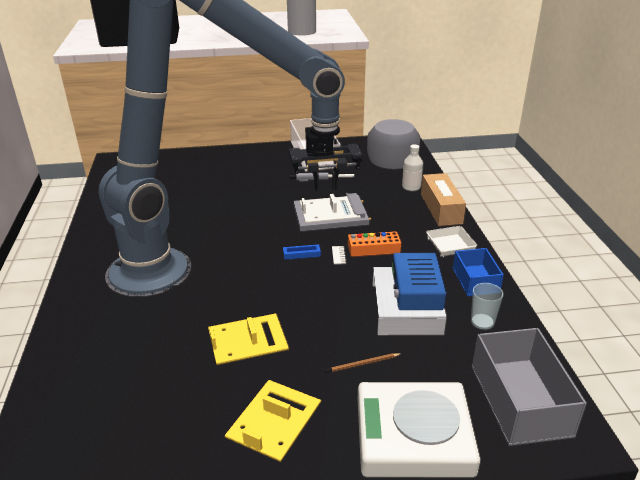

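Run:
```python
from h import *
import pickle
s0=pickle.load(open("side0.pkl","rb"))["pixels"].astype(int); _,s=pickle.load(open("l8.pkl","rb")); d=abs(s["pixels"].astype(int)-s0).max(-1)
for n,(x,y,w,h) in dict(rack=(345,232,60,25),comb=(330,244,20,22),case=(280,242,45,18),pencil=(328,350,78,24),pip=(330,172,26,8),yel=(205,310,120,150)).items(): print(n,np.percentile(d[y:y+h,x:x+w],[50,99]))
bot.job_done(); st()
```

```text
rack [1. 4.]
comb [1. 4.]
case [1. 4.]
pencil [1. 4.]
pip [  2.   204.65]
yel [1. 4.]
the job is handed in; nothing more can be done
the job is handed in; nothing more can be done
```

The guide is on the gel station, flat on the deck with both holes over the pins, and the job is handed in at about 14 s of the 56 s allowed.

I drew it out about 130 mm by its end tab and let go of it on the open bench, with the middle grip about 0.1 m clear of the riser. I then picked it up by the middle grip, slid the plain end under the lip at a 5° tilt, levelled it onto the pins, released it and backed off.

**Seating:** While I levelled it, the holes went down past the pin tops without any contact force. It ended level with its underside at 20.0 mm, the height of the deck. After release the depth readings over most of the plate gave its top at 24–26 mm, against an expected 25 mm. Two spots with only two readings each read 27–28 mm.

**Bystanders:** The side view shows the rack, comb, blue case, pencil and yellow look-alikes unchanged from the start. The pipette could not be compared the same way, because the gripper covered part of it in the last picture. The arm never worked near it.

**Disagreement:** The two cameras differed by about 2 mm on where the pins lie sideways. I took a value between them, and the clean drop bore that out.

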